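# Hook the roller spring back onto the turntable's anchor stud

## Robot

A 7-joint arm with a two-finger parallel gripper is mounted at the origin on the work surface. World frame = base frame: x ahead of the robot, y to its left, z up, the work surface at z = 0. Lengths are in mm, angles in rad, forces in N, time in s.
With the tool pointing down it reaches from about 425 to 950 mm from the base axis. Payload 4.7 kg.
Tool frame: the origin (TCP) lies midway between the tips of the shut fingers; the grasp point (between the pads) lies 19 mm behind it; z points along the fingers, y is the line along which they close (so a half turn about z gives the same grasp; the last joint's range is limited). The gripper opens to 85 mm and grips with 20 to 120 N. Pads are 22 mm wide; open, the fingers measure 114 mm over their backs; the gripper's body (76 mm by 85 mm) begins 54 mm behind the grasp point. The pads swing forward as they close: fully open they stand 13 mm farther back than shut.
Start: joints at [1.092, 0.469, -0.049, 1.532, 0.024, 1.141, -0.082], TCP at [293.53, -607.859, 191.935] pointing down, gripper open.
Joint ranges: [-2.59, 2.59], [-0.33, 1.99], [-1.39, 1.29], [0.1, 2.45], [-1.04, 4.18], [0.21, 1.99], [-2.66, 2.66]. Speed limits (rad/s): [2.57, 2.57, 3.14, 3.14, 3.14, 3.14, 3.14].

## Interface

Orientations are given as a unit quaternion [x, y, z, w].
In Python, from bench import arm gives the robot as it stands.
- The arm moves only by the tool carry_out, never from a script. Its argument "plan" is a list of rows, each a list of 5 numbers: the shift along the tool's x, y, z in mm, then the turn about the tool's z in rad, then the opening, from 0 (shut) to 1 (fully open). A call has 1 to 10 rows; each row is the pose to reach, as a shift and turn from the pose commanded when the call began, along the tool's axes at that moment; what a row does not reach only later rows make up. A row lasts 1/12 s, in which the tool goes at most 41.7 mm and 7.16 degrees, less where a joint would pass 70% of its speed; a pose out of reach is approached as far as the arm can. A call with a gripper value outside its range is refused whole. The fingers move at their own pace and stop on an object; the grip force is fixed at half the most. Time passes only in rows, so rows that repeat a pose let the fingers close. It gives the time, the measured TCP pose, the force, the opening and the grip force at its end, in the units of the state.
- arm.sense(): the state, without advancing time (a new reading comes with each control period).
- arm.camera(name): name is "scene" or "top" or "wrist"; returns a dict with "frame" (384x512x3 uint8, blue, green, red), "depth" (384x512 float32, mm along the optical axis (not along the pixel's ray), 0 where there is no reading), "fx", "fy", "cx", "cy" (pixels), "rvec" (rotation vector, rad) and "tvec" (3), from world to camera coordinates, as OpenCV has them. Camera axes: x right, y down, z forward; pixel columns grow to the right and rows downward; lengths in mm; the calibration is good to about 2 mm. A picture is of the moment at which its call begins.
- arm.job_done(): hands the job in; it is judged then, once.
The state is a dict: "t": time; "joint_pos": joint angles; "dq": joint speeds; "joint_efforts": joint torques, N m; "ee_pos": TCP position; "tool_rot": TCP orientation; "wrist_force": force on the tool from outside, world axes, zero at the start; "ft_torque": the same for the moment, N m; "opening": finger opening in mm; "grasp_force": force on a finger pad.
Only numpy, scipy, OpenCV 4.12 (cv2) and the standard library are available. Lean on these libraries where they do the work, as an engineer would, in place of code of your own. Each camera call takes 0.05 s, during which the arm holds its last target. There are 200 camera calls.

## Task

The spring that presses the drive roller against this soldering turntable's wheel has come off its anchor stud. Take the spring puller out of the tool block, use it (never your fingers) to draw the spring's hook past the stud and ease the hook onto the stud's neck so that the spring holds the roller to the wheel, without overstretching the spring, forcing the puller against the stud or machine, or letting the spring fly. Then stand the puller upright in its free hole in the tool block again and leave everything else where it is.

Things in the scene. Friction and masses are not known exactly. Their poses are not given: they have to be found in the camera images.
- turntable: Soldering turntable, pan taken off: grey base plate 290 x 400 mm, top 18 mm above the bench, fixed. Origin on the bench under the plate's middle; x from the robot's side to the far side, y left, z up. A 180 mm aluminium wheel (top 56 mm) lies on its left half at (50, 85) mm; a blue control box 68 mm high stands on its far right corner.
- swing_arm (a joint): Angle (rad) of the loose steel swing arm, which pivots at (-10, -30) mm of the turntable; motor and rubber roller (top 110 mm) at its far end, the spring's lug pin at its near end, 66 mm from the pivot. 0: roller on the wheel's rim, a firm stop; up to 0.25 as it leaves the rim. Half a newton moves it: a pull on the spring first brings it to 0 (the lug goes 5 to 13 mm towards the stud).
- spring_eye (a point): Axis of the upright lug pin on which the spring's eye swings, 44 mm above the bench; at (-75, -20) mm of the turntable once the arm is at 0. The close-wound steel spring, 26 mm across, only moves level: it swings about this pin and stretches straight away from it. Axes as hook_bend.
- hook_bend (a point): Centre of the round bend of the spring's open hook, 44 mm above the bench. x: outward along the spring, away from the lug pin; z up. Slack, it is 101 mm from the lug pin, lying on the robot's side of the stud. The spring yields from 2 N, then 0.2 N per mm; it is ruined beyond 52 mm of stretch (12 N). Seated, the stud's axis is at x = +7 mm, y about 0.
- spring_hook: The last turns of the spring with the hook; origin 21 mm behind hook_bend, same axes. Hook of 2 mm wire, measured from hook_bend: straight leg at y = -12 mm from the coil's end (x = -13 mm) to x = 0, then a half-round bend of 11 mm inside radius to the wire's tip at x = 0, y = +12 mm. The mouth, 12 mm wide, between coil and tip, is on the +y side, where the stud is.
- anchor: Slotted dark steel pad, 32 x 66 mm, 3 mm thick, fixed near the plate's right end; origin at its underside's middle, 18 mm above the bench, y along the slot as the turntable's y. The steel stud is clamped upright in the slot on x = 0, anywhere within 13 mm of the middle: look or feel for it. It never moves. Seated on it the spring is stretched 4 to 33 mm.
- spring: Extension spring, 26 mm across, from its eye (origin, as spring_eye) to its hook. The stud it goes on: 12 mm thick up to 38 mm above the bench, neck 8 mm thick from 38 to 50 mm (the spring lies at 44 mm), head 11 mm thick up to 54 mm. Pulled far out, the coils lie beside the stud and can lean on it and slide along it.
- puller: Spring puller, 60-100 g: flat-sided pale wooden handle 22 mm (x) by 30 mm (y), 56 mm long, on a round dark steel collar 22 mm across and 6 mm high, and below it a 5 mm steel pin with a 7.5 mm ball end. It stands in the tool block, collar on the block's top. Origin at the collar's underside on the axis, z up along the handle: the handle reaches from z = 6 to 62 mm, the pin down to z = -35 mm.
- puller_tip (a point): Centre of the puller's ball end, 31 mm below the collar's underside; axes as the puller's.
- tool_block: Wooden tool block 215 (x) by 75 (y) by 50 mm high, fixed; origin under its centre. Three round holes of 15 mm in its top at x = -70, 0 and 70 mm, 44 mm deep, hold the puller and two other tools, in any order.
- scriber: Bystander: scriber with a dark round handle 20 mm thick and 52 mm high, standing in the tool block.
- burnisher: Bystander: burnisher with a brown round handle 26 mm thick and 66 mm high, standing in the tool block.
- clamp_ring: Bystander: brass ring 44 mm across, 12 mm high, lying on the turntable's plate.
- flux_jar: Bystander: small glass jar 48 mm across, 50 mm high.
- firebrick: Bystander: pale firebrick on a grey soldering board, 115 x 225 mm, 82 mm high in all.
- tweezers: Bystander: steel tweezers 155 mm long.
- pliers: Bystander: pliers with blue grips, 165 mm long.

How it is judged:
By the outcome, as a careful person would: the job done as asked, in the order asked, and still so for the second after the job is handed in, with the robot touching nothing.
It also fails if it takes over 70 s, if anything falls off the work surface, if the arm or the gripper's body presses on something with over 40 N, if the wrist force passes 120 N, or if a joint passes its speed limit or range.

## Working session

There is one attempt and no reset: what is moved stays moved. The work goes in short steps, Python scripts to look and compute and a tool call to move; the robot and the scene stay as the last step left them, time stands still between calls to the robot, and variables do not carry over. Pictures are saved under pics/ and viewed, at most 10 in all, crops included, and the job is handed in when it is done.

Besides the shell and the picture viewer there is one more tool, called after "Emit:" as name(argument=value, ...), one argument or row to a line, values as JSON. carry_out: Moves the arm, as the interface text tells. Its arguments: {"type":"object","properties":{"plan":{"type":"array","items":{"type":"array","items":{"type":"number"}}}},"required":["plan"]}

```bash
mkdir -p pics; ls
cat > h.py <<'E'
import numpy as np, cv2
from bench import arm
def cam(n):
    c=arm.camera(n); R=cv2.Rodrigues(np.array(c["rvec"],float))[0]; c["R"]=R; c["t"]=np.array(c["tvec"],float).ravel()
    return c
def cloud(c):
    v,u=np.mgrid[0:384,0:512]; d=c["depth"]
    P=np.stack([(u-c["cx"])/c["fx"]*d,(v-c["cy"])/c["fy"]*d,d],-1)
    W=(P-c["t"])@c["R"]; W[d<=0]=np.nan
    return W
def atz(c,u,v,z):
    r=np.array([(u-c["cx"])/c["fx"],(v-c["cy"])/c["fy"],1.])@c["R"]; o=-c["t"]@c["R"]
    return o+r*(z-o[2])/r[2]
def proj(c,p):
    q=c["R"]@np.array(p,float)+c["t"]; return c["fx"]*q[0]/q[2]+c["cx"],c["fy"]*q[1]/q[2]+c["cy"]
E
python3 - <<'E'
from h import *
import pickle
for n in("top","scene"):
    c=cam(n); pickle.dump(c,open(n+".pkl","wb"))
    cv2.imwrite(f"pics/{n}0.png",cv2.resize(c["frame"],(800,600),interpolation=cv2.INTER_CUBIC))
    print(n,-c["t"]@c["R"],c["fx"])
print(arm.sense())
E
```

```text
pics
top [ 178.23422211   84.49102382 1435.22398137] 491.1838305731011
scene [1112.07814676 -280.28213677  817.09765582] 408.18860506350586
{'t': 0.1, 'joint_pos': array([ 1.09209366,  0.46937281, -0.04858434,  1.53357842,  0.02412321,
        1.14098247, -0.08230536]), 'dq': array([ 0.00166943, -0.00264139, -0.00027484, -0.00304474, -0.00020696,
       -0.0009184 , -0.00038528]), 'joint_efforts': array([ 1.78715341e-04, -5.11517859e+01, -4.71449713e-02, -2.38390768e+01,
        1.07914367e-02,  4.38742121e-03,  1.39290179e-05]), 'ee_pos': array([ 293.22328011, -607.32916088,  190.95660502]), 'tool_rot': array([ 9.74813068e-01,  2.23021776e-01, -2.37474860e-04, -8.44608492e-04]), 'wrist_force': array([-0.1464969 ,  0.25723668, -0.14757063]), 'ft_torque': array([0.05013769, 0.01481797, 0.01059846]), 'grasp_force': 0.0, 'opening': 85.5199591003334}
```

View pics/top0.png

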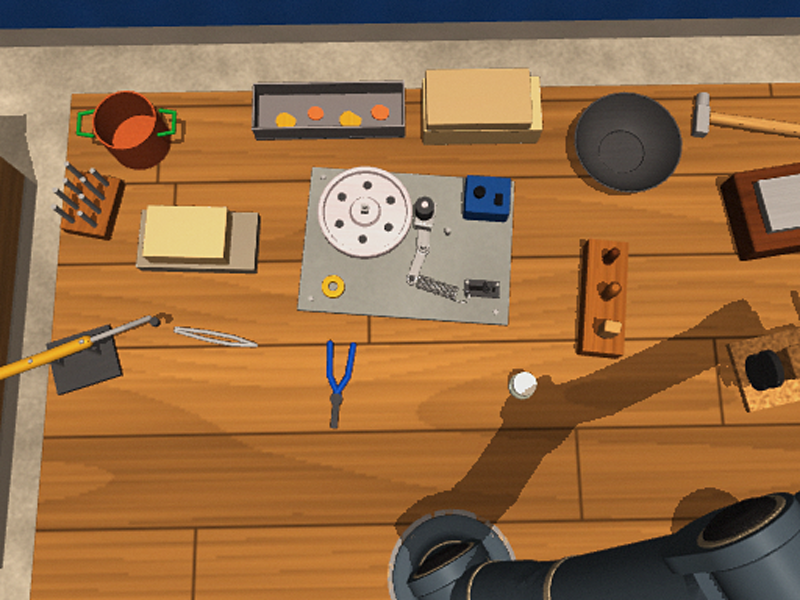

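The top view shows the turntable at about (407,247), with the spring running from (415,280) to (462,298) and the anchor pad at (483,288). The tool block is at (603,297), and the pale puller stands in its near hole at (610,327).

Run:
```python
from h import *
import pickle
c=pickle.load(open("top.pkl","rb")); W=cloud(c)
s=512/800
def comp(lo,hi,u,v):
    m=((W[...,2]>lo)&(W[...,2]<hi)).astype(np.uint8)
    n,l=cv2.connectedComponents(m,connectivity=4); k=l[int(v*s),int(u*s)]; print('label',k)
    return l==k
m=comp(9,28,350,300)
P=W[m][:,:2]; print("plate",cv2.minAreaRect(P.astype(np.float32)),P.mean(0),np.median(W[m][:,2]))
m=comp(40,60,590,290)
P=W[m]; print("block",cv2.minAreaRect(P[:,:2].astype(np.float32)),np.median(P[:,2]))
# tools above block
r=cv2.minAreaRect(P[:,:2].astype(np.float32))
m=((W[...,2]>85)&(W[...,2]<140)).astype(np.uint8)
n,l,st,ce=cv2.connectedComponentsWithStats(m)
for k in range(1,n):
    x,y=ce[k]/s
    if 570<x<640 and 230<y<350: 
        Q=W[l==k]; print(ce[k]/s,st[k][4],Q.min(0),Q.max(0),np.median(Q,0))
# zoom
f=c["frame"]
a=f[160:220,250:325]; cv2.imwrite("pics/z.png",cv2.resize(a,(750,600),interpolation=cv2.INTER_CUBIC))
for z in (44,):
  for uv in ((418,280),(462,297),(483,288)): print(uv,atz(c,uv[0]*s,uv[1]*s,z))
```

```text
label 359
plate ((611.32470703125, 67.41947937011719), (400.97967529296875, 291.639892578125), 84.90420532226562) [576.66258652  54.61920247] 18.548860718699963
label 117
block ((495.06414794921875, -297.7079772949219), (77.00823974609375, 216.6027374267578), 83.1908187866211) 50.480160752648736
[613.0952381  252.82738095] 42 [ 554.31063886 -315.27749104   85.92459423] [ 572.48803112 -297.05165692  106.6994574 ] [ 561.94495878 -304.39457268   98.55187678]
[612.22426471 289.375     ] 85 [ 481.41459871 -308.96399359   87.42130009] [ 506.4942997  -285.06820788  122.10424225] [ 491.30847451 -294.32329031  110.84184489]
[610.58872768 327.21819196] 112 [ 412.2381074  -303.68167679   85.83045411] [ 436.63336005 -272.70858635  118.27258609] [ 423.04552648 -286.1829839   110.96714271]
(418, 280) [531.42973761  48.6792975   44.        ]
(462, 297) [497.39624196 -32.46523025  44.        ]
(483, 288) [513.93810803 -72.23271277  44.        ]
```

View pics/z.png

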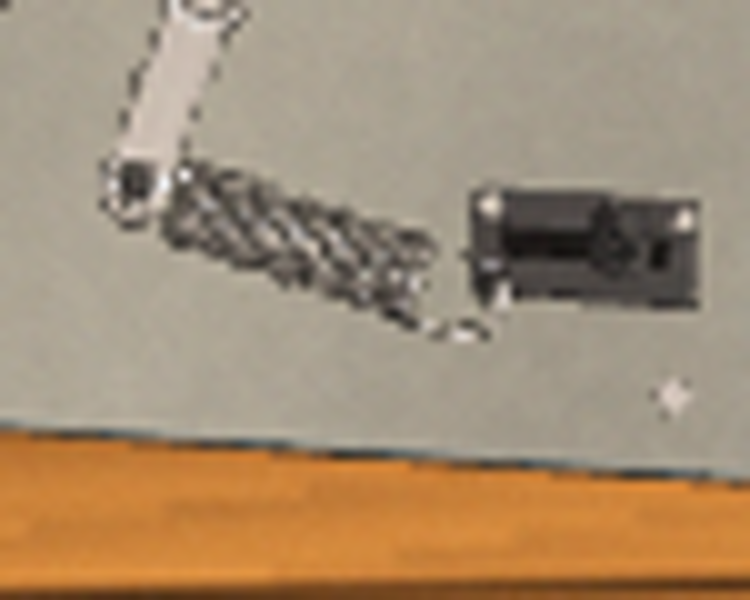

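The zoomed view shows the lug pin at about (135,182), the hook's leg and bend around (450,325), and the dark stud in the slot at about (610,240). The spring's rest direction and length (102 mm) match the description. Next I move above the puller.

Emit:
carry_out(
  plan=[
    [28,-25,0,0.11,0.6],
    [57,-51,0,0.22,0.6],
    [86,-77,0,0.33,0.6],
    [115,-103,0,0.44,0.6],
    [144,-129,0,0.55,0.6],
    [173,-155,0,0.57,0.6],
    [202,-181,0,0.57,0.6],
    [231,-207,0,0.57,0.6],
    [257,-231,0,0.57,0.6],
    [257,-231,0,0.57,0.6],
  ],
)

```text
t: 0.93
ee_pos: [427.8, -279.8, 191.8]
tool_rot: [0.999, -0.054, 0.0, -0.002]
wrist_force: [0.2, 0.9, 0.0]
opening: 51.5
grasp_force: 0.0
```

Run:
```python
from h import *
import pickle
s=arm.sense(); print(s["t"],s["ee_pos"],s["tool_rot"],s["wrist_force"],s["joint_pos"])
c=cam("wrist"); pickle.dump(c,open("w1.pkl","wb")); print(-c["t"]@c["R"],c["fx"]); print(c["R"])
W=cloud(c)
cv2.imwrite("pics/w1.png",cv2.resize(c["frame"],(800,600)))
m=((W[...,2]>105)&(W[...,2]<125)).astype(np.uint8)
n,l,st,ce=cv2.connectedComponentsWithStats(m)
for k in range(1,n):
    if st[k][4]>150:
        Q=W[l==k]; print(ce[k]*800/512,st[k][4],cv2.minAreaRect(Q[:,:2].astype(np.float32)),np.median(Q[:,2]))
```

```text
0.9333 [ 427.78327759 -279.75715337  191.79583611] [ 9.98540108e-01 -5.39760093e-02  4.30061521e-04 -2.01458039e-03] [0.20188421 0.89831062 0.00616479] [ 0.58162092  0.20635857 -0.09559165  1.91206858  0.01818174  1.02506879
 -1.20020947]
[ 509.1201506  -289.76732656  372.85281403] 289.8017332159407
[[-0.10870396 -0.99406736 -0.00367946]
 [-0.94346084  0.10200257  0.31539994]
 [-0.31315347  0.03775665 -0.94895171]]
[416.71292185 168.5196492 ] 563 ((496.87017822265625, -296.4449462890625), (22.70086669921875, 22.5191650390625), 40.636531829833984) 112.78299240329316
[413.79477474 286.54680576] 677 ((427.90625, -288.2637939453125), (30.05782699584961, 22.010852813720703), 74.98163604736328) 110.49275836087395
```

View pics/w1.png

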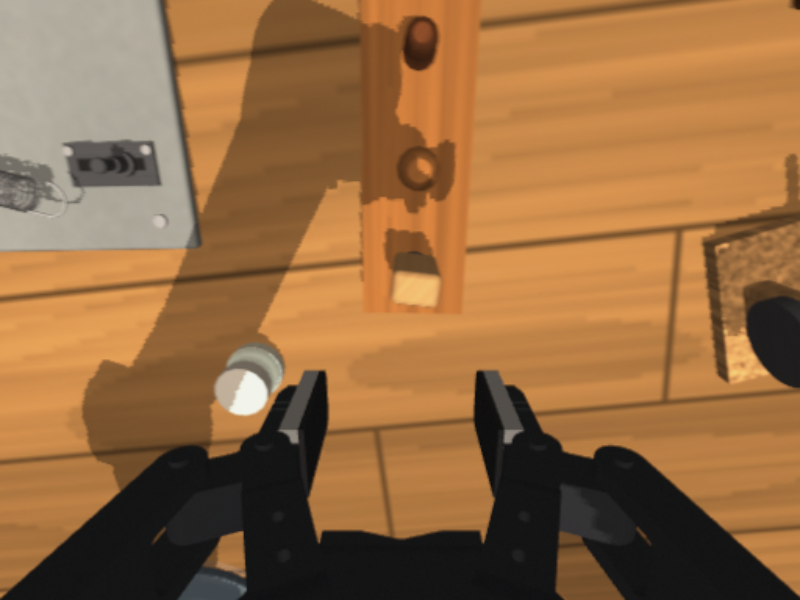

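The wrist view shows the puller's handle top at about (414,287), with its 30 mm side at 75° in world. That puts the handle yaw at about -15° and its centre at (428,-288). The stud and hook are visible at the left.

Emit:
carry_out(
  plan=[
    [3.4,0,20,0.1,0.6],
    [3.4,0,50,0.155,0.6],
    [3.4,0,60,0.155,0.6],
    [3.4,0,60,0.155,0.6],
    [3.4,0,60,0.155,0.6],
  ],
)

```text
t: 1.4
ee_pos: [427.4, -289.2, 131.8]
tool_rot: [0.991, -0.137, -0.001, -0.0]
wrist_force: [-0.0, 0.1, 0.1]
opening: 51.3
grasp_force: 0.0
```

Emit:
carry_out(
  plan=[
    [0,-0.5,25,0,0.6],
    [0,-0.5,50,0,0.6],
    [0,-0.5,73,0,0.6],
    [0,-0.5,73,0,0.6],
    [0,-0.5,73,0,0.6],
    [0,-0.5,73,0,0.3],
    [0,-0.5,73,0,0.0],
    [0,-0.5,73,0,0.0],
    [0,-0.5,73,0,0.0],
    [0,-0.5,73,0,0.0],
  ],
)

```text
t: 2.23
ee_pos: [429.8, -289.1, 61.3]
tool_rot: [0.991, -0.137, 0.002, 0.001]
wrist_force: [-1.9, 0.5, 6.2]
opening: 28.2
grasp_force: 59.1
```

Emit:
carry_out(
  plan=[
    [0,0,0,0,0],
    [0,0,0,0,0],
    [0,0,0,0,0],
    [0,0,0,0,0],
  ],
)

```text
t: 2.57
ee_pos: [429.8, -289.1, 61.3]
tool_rot: [0.991, -0.137, 0.002, 0.001]
wrist_force: [-0.6, 0.6, 7.0]
opening: 28.2
grasp_force: 59.1
```

Emit:
carry_out(
  plan=[
    [0,0,-10,0,0],
    [0,0,-30,0,0],
    [0,0,-60,0,0],
    [0,0,-100,0,0],
    [0,0,-130,0,0],
    [0,0,-130,0,0],
    [0,0,-130,0,0],
    [0,0,-130,0,0],
  ],
)

```text
t: 3.23
ee_pos: [427.4, -287.7, 189.0]
tool_rot: [0.991, -0.137, -0.0, -0.0]
wrist_force: [0.2, -0.3, -1.2]
opening: 28.0
grasp_force: 59.3
```

Run:
```python
from h import *
import pickle
s=arm.sense(); print(s["t"],s["ee_pos"],s["tool_rot"],s["wrist_force"],s["opening"])
# stud / hook estimate from w1, turntable frame from top
c=pickle.load(open("w1.pkl","rb")); W=cloud(c); t=pickle.load(open("top.pkl","rb"))
f=c["frame"]; cr=f[75:150,0:110]
cv2.imwrite("pics/w1z.png",cv2.resize(cr,None,fx=7,fy=7,interpolation=cv2.INTER_CUBIC))
```

```text
3.2333 [ 427.43908079 -287.72569261  189.01481513] [ 9.90547737e-01 -1.37168379e-01 -1.26374440e-04 -1.40765977e-05] [ 0.15863057 -0.32122771 -1.19116996] 27.98144994944714
```

View pics/w1z.png

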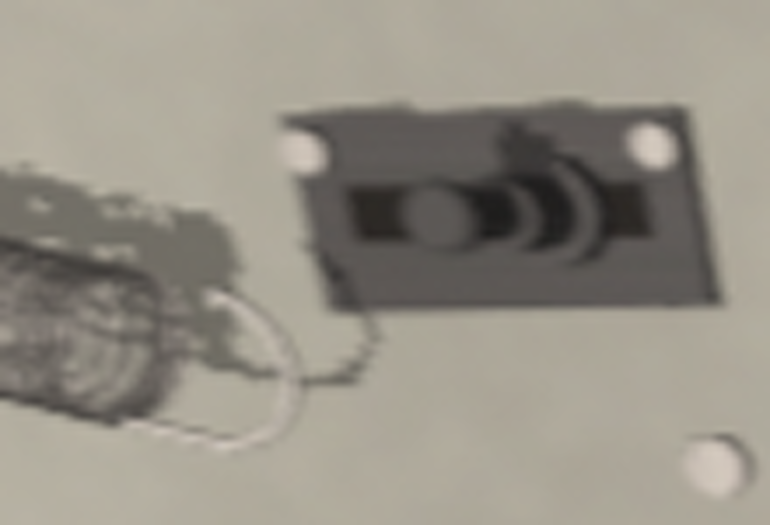

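The crop shows the stud head at about (440,215). The hook's tip is at (215,292), its leg end at (225,445) and its apex at (298,375).

Run:
```python
from h import *
import pickle
c=pickle.load(open("w1.pkl","rb"))
px=lambda x,y:(x/7,75+y/7)
for n,p,z in(("stud",(440,215),54),("tip",(215,292),44),("leg",(225,445),44),("apex",(298,375),44),("padTL",(283,118),21),("padTR",(690,112),21),("padBR",(720,302),21),("padBL",(330,308),21)): print(n,atz(c,*px(*p),z))
t=pickle.load(open("top.pkl","rb"))
for n,p,z in(("stud",(311,184),54),("lug",(263.5,178.2),44),("hook",(295.5,192),44)): print(n,atz(t,*p,z))
```

```text
stud [520.23931328 -83.81998418  54.        ]
tip [513.11759784 -38.24370205  44.        ]
leg [489.70418547 -31.36656193  44.        ]
apex [499.20539898 -46.91772808  44.        ]
padTL [539.0886184  -41.63828299  21.        ]
padTR [ 532.70132574 -108.6141529    21.        ]
padBR [ 502.52517602 -105.17327594   21.        ]
padBL [508.73421127 -39.13282285  21.        ]
stud [512.38307523 -76.5863731   54.        ]
lug [534.6468276   60.36048051  44.        ]
hook [491.68445265 -31.7463199   44.        ]
```

Emit:
carry_out(
  plan=[
    [0,-30,0,0,0],
    [0,-65,0,0,0],
    [0,-100,0,0,0],
    [1,-135,0,0,0],
    [1,-170,0,0,0],
    [2,-205,0,0,0],
    [2,-235,15,0,0],
    [2,-255,35,0,0],
    [2,-263,50,0,0],
    [2,-263,50,0,0],
  ],
)

```text
t: 4.07
ee_pos: [498.1, -32.5, 134.7]
tool_rot: [0.991, -0.135, -0.005, -0.0]
wrist_force: [-0.9, -0.8, -0.8]
opening: 28.2
grasp_force: 59.3
```

Emit:
carry_out(
  plan=[
    [0,0,0,0,0],
    [0,0,0,0,0],
    [0,0,0,0,0],
  ],
)

```text
t: 4.32
ee_pos: [501.7, -36.9, 139.6]
tool_rot: [0.99, -0.138, 0.001, 0.0]
wrist_force: [0.5, -0.2, -0.2]
opening: 28.2
grasp_force: 59.3
```

Run:
```python
from h import *
import pickle
s=arm.sense(); print(s["t"],s["ee_pos"],s["tool_rot"],s["wrist_force"],s["opening"])
c=cam("wrist"); pickle.dump(c,open("w2.pkl","wb"))
cv2.imwrite("pics/w2.png",cv2.resize(c["frame"],(800,600),interpolation=cv2.INTER_CUBIC))
for n,p in(("tip",s["ee_pos"]-[0,0,42.3]),("H",(501.4,-34.8,44)),("stud",(520,-83.8,54))): print(n,np.array(proj(c,p))*800/512)
```

```text
4.3167 [501.72080752 -36.87821832 139.5542782 ] [ 9.90389806e-01 -1.38302884e-01  5.37598018e-04  2.34709562e-04] [ 0.5050434  -0.18073948 -0.1652388 ] 28.179499959296706
tip [399.72600866 312.13632564]
H [396.7865459 284.6630214]
stud [467.15905298 238.95365041]
```

View pics/w2.png

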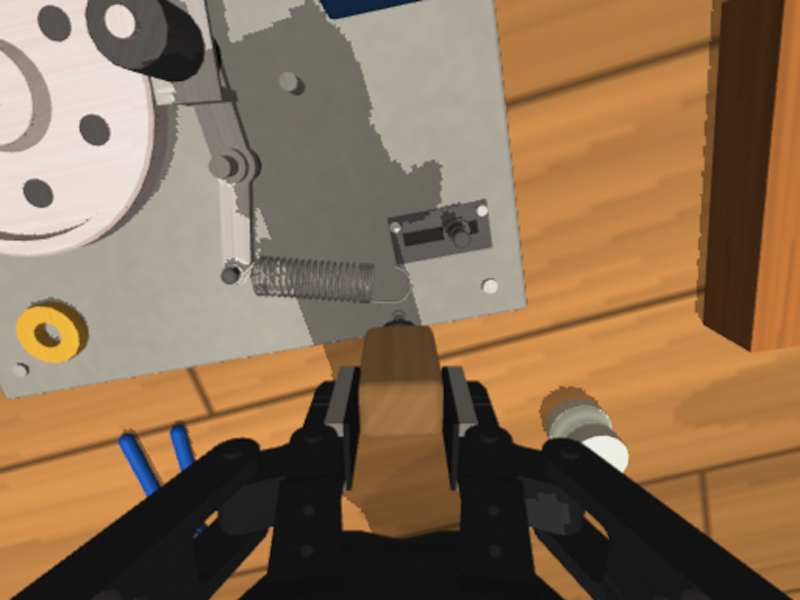

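The wrist view shows the spring with its eye at (232,275) and hook bend at about (398,285), and the stud head at (460,240). The puller's ball is visible at about (399,316). I zoom in to measure these.

Run:
```python
from h import *
import pickle
c=pickle.load(open("w2.pkl","rb")); f=c["frame"]
cv2.imwrite("pics/w2z.png",cv2.resize(f[120:216,220:324],None,fx=6.25,fy=6.25,interpolation=cv2.INTER_CUBIC))
```

```text
(no output)
```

View pics/w2z.png

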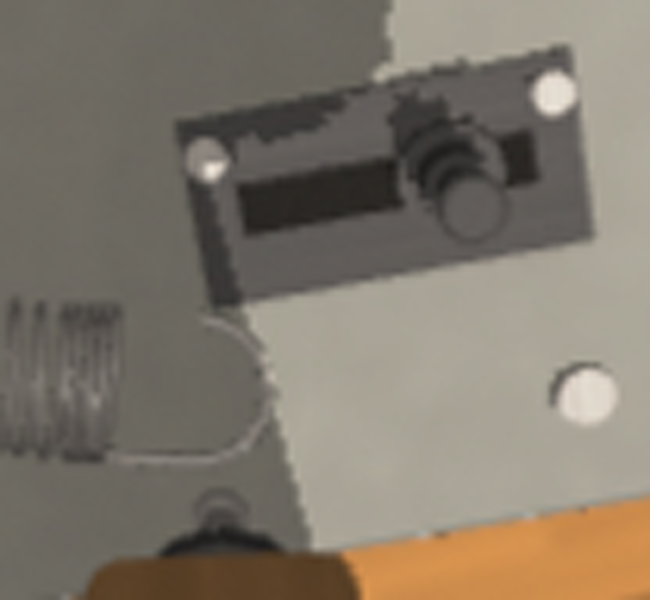

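The crop shows the stud head at (472,208). The hook's tip is at (205,322), its leg end at (205,460) and its apex at (272,390). The puller's ball is at about (222,512).

Run:
```python
from h import *
import pickle
c=pickle.load(open("w2.pkl","rb"))
px=lambda x,y:(220+(x+.5)/6.25-.5,120+(y+.5)/6.25-.5)
for n,p,z in(("stud",(472,208),54),("tip",(205,322),44),("leg",(205,460),44),("apex",(270,390),44),("ball",(222,512),97.3),("padTL",(178,122),21),("padTR",(568,47),21),("padBR",(593,238),21),("padBL",(212,305),21)): print(n,atz(c,*px(*p),z).round(1))
print("lug",atz(c,232*.64,272*.64,46))
print("pivot",atz(c,228*.64,164*.64,50))
```

```text
stud [521.1 -80.3  54. ]
tip [512.8 -36.5  44. ]
leg [490.7 -30.1  44. ]
apex [499.2 -43.3  44. ]
ball [500.4 -35.9  97.3]
padTL [540.9 -39.7  21. ]
padTR [ 535.1 -104.1   21. ]
padBR [ 503.2 -101.3   21. ]
padBL [509.7 -36.5  21. ]
lug [538.34130741  62.05460273  46.        ]
pivot [599.07436695  37.69198313  50.        ]
```

Emit:
carry_out(
  plan=[
    [0.7,-3.2,0,0,0],
    [0.7,-3.2,0,0,0],
    [0.7,-3.2,15,0,0],
    [0.7,-3.2,30,0,0],
    [0.7,-3.2,40,0,0],
    [0.7,-3.2,50,0,0],
    [0.7,-3.2,56,0,0],
    [0.7,-3.2,56,0,0],
    [0.7,-3.2,56,0,0],
  ],
)

```text
t: 5.12
ee_pos: [503.1, -32.6, 82.9]
tool_rot: [0.991, -0.137, -0.0, -0.0]
wrist_force: [0.3, -0.1, -0.0]
opening: 28.1
grasp_force: 59.3
```

```bash
cat > st.py <<'E'
from h import *
import sys
s=arm.sense(); q=s["tool_rot"]; a=2*np.arctan2(q[1],q[0]); tx=np.array([np.cos(a),np.sin(a)]); ty=np.array([np.sin(a),-np.cos(a)])
L=np.array([535,53.7]); S=np.array([521,-80.5]); u=(S-L)/np.linalg.norm(S-L); v=np.array([-u[1],u[0]])
P=s["ee_pos"][:2]+[-1.3,1.0]
print("t",round(s["t"],2),"ee",s["ee_pos"].round(1),"F",s["wrist_force"].round(1),"M",s["ft_torque"].round(2),"open",round(s["opening"],1))
print("P-S in (u,v)",((P-S)@u).round(1),((P-S)@v).round(1),"|P-L|",np.linalg.norm(P-L).round(1),"stretch",(np.linalg.norm(P-L)-8.2-101).round(1),"z",(s["ee_pos"][2]-42.3).round(1))
print("tool per u",(u@tx).round(3),(u@ty).round(3)," per v",(v@tx).round(3),(v@ty).round(3))
E
python3 st.py
```

```text
t 5.12 ee [503.1 -32.6  82.9] F [ 0.3 -0.1 -0. ] M [-0.02 -0.02 -0.  ] open 28.1
P-S in (u,v) -46.7 -24.2 |P-L| 91.5 stretch -17.7 z 40.6
tool per u 0.17 0.985  per v 0.985 -0.17
```

Emit:
carry_out(
  plan=[
    [0.9,6.7,0,0,0],
    [1.8,13.4,0,0,0],
    [2.7,20,0,0,0],
    [3.6,26.8,0,0,0],
    [3.6,26.8,0,0,0],
    [3.6,26.8,0,0,0],
  ],
)

```text
t: 5.62
ee_pos: [499.7, -59.1, 83.2]
tool_rot: [0.99, -0.138, 0.001, -0.001]
wrist_force: [2.5, 3.7, -1.4]
opening: 28.4
grasp_force: 59.4
```

```bash
python3 st.py
```

```text
t 5.62 ee [499.7 -59.1  83.2] F [ 2.5  3.7 -1.4] M [ 1.1  -0.38  0.02] open 28.4
P-S in (u,v) -19.9 -24.8 |P-L| 117.7 stretch 8.5 z 40.9
tool per u 0.171 0.985  per v 0.985 -0.171
```

Emit:
carry_out(
  plan=[
    [0.8,5,0,0,0],
    [1.7,10,0,0,0],
    [2.6,15,0,0,0],
    [3.4,20,0,0,0],
    [4.2,25,0,0,0],
    [5,29,0,0,0],
    [5.6,32.4,0,0,0],
    [5.6,32.4,0,0,0],
    [5.6,32.4,0,0,0],
    [5.6,32.4,0,0,0],
  ],
)

```text
t: 6.45
ee_pos: [497.0, -88.6, 83.2]
tool_rot: [0.991, -0.136, 0.001, -0.002]
wrist_force: [2.4, 8.8, -1.2]
opening: 28.4
grasp_force: 59.8
```

```bash
python3 st.py
```

```text
t 6.45 ee [497.  -88.6  83.2] F [ 2.4  8.8 -1.2] M [ 2.79 -0.75 -0.03] open 28.4
P-S in (u,v) 9.7 -24.4 |P-L| 146.7 stretch 37.5 z 40.9
tool per u 0.169 0.986  per v 0.986 -0.169
```

Emit:
carry_out(
  plan=[
    [1.3,1.5,0,0,0],
    [2.6,3.1,0,0,0],
    [2.6,3.1,0,0,0],
    [2.6,3.1,0,0,0],
  ],
)

```text
t: 6.78
ee_pos: [498.7, -92.0, 83.2]
tool_rot: [0.991, -0.136, 0.001, -0.002]
wrist_force: [2.6, 9.3, -0.9]
opening: 27.8
grasp_force: 59.8
```

```bash
python3 st.py
python3 - <<'E'
from h import *
import pickle
c=cam("wrist"); pickle.dump(c,open("w3.pkl","wb")); f=c["frame"]
s=arm.sense(); p=proj(c,s["ee_pos"]+[-1.3,1,-42.3]); print(p, proj(c,(521,-80.5,54)))
cv2.imwrite("pics/w3z.png",cv2.resize(f[120:216,200:304],None,fx=6.25,fy=6.25,interpolation=cv2.INTER_CUBIC))
E
```

```text
t 6.78 ee [498.7 -92.   83.2] F [ 2.6  9.3 -0.9] M [ 2.84 -0.77 -0.07] open 27.8
P-S in (u,v) 12.9 -22.4 |P-L| 149.5 stretch 40.3 z 40.9
tool per u 0.169 0.986  per v 0.986 -0.169
(np.float64(255.31408716345234), np.float64(201.57851081741748)) (np.float64(233.45216696273283), np.float64(182.96248602836795))
```

View pics/w3z.png

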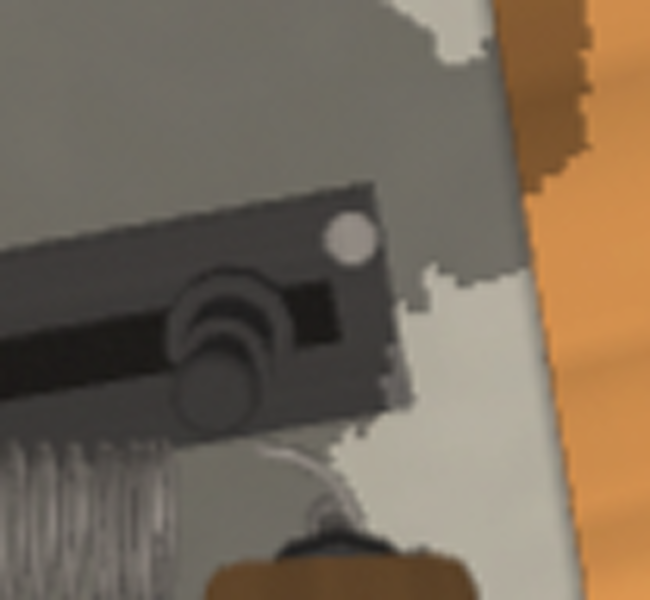

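The crop shows the stud head at (216,388), the hook tip at (258,447), the coil end at x≈172 (rows 450-590) and the pin at (330,515).

Run:
```python
from h import *
import pickle
c=pickle.load(open("w3.pkl","rb"))
px=lambda x,y:(200+(x+.5)/6.25-.5,120+(y+.5)/6.25-.5)
L=np.array([535,53.7])
for n,p,z in(("stud",(216,388),54),("neckbase",(230,330),21),("tip",(258,447),44),("coilend_top",(170,452),54),("coilend_mid",(172,445),50),("pin",(330,510),46)):
    w=atz(c,*px(*p),z); d=w[:2]-L; print(n,w.round(1),"r",np.hypot(*d).round(1),"ang",np.degrees(np.arctan2(-d[0],-d[1])).round(2))
```

```text
stud [521.8 -81.3  54. ] r 135.6 ang 5.57
neckbase [520.6 -80.3  21. ] r 134.8 ang 6.12
tip [510.2 -82.6  44. ] r 138.5 ang 10.31
coilend_top [515.5 -73.5  54. ] r 128.6 ang 8.7
coilend_mid [515.2 -73.2  50. ] r 128.4 ang 8.88
pin [500.2 -89.3  46. ] r 147.2 ang 13.7
```

Emit:
carry_out(
  plan=[
    [0.4,2.2,0,0,0],
    [0.4,2.2,0,0,0],
    [3,2.1,0,0,0],
    [6,1.9,0,0,0],
    [8.8,1.7,0,0,0],
    [8.8,1.7,0,0,0],
    [8.8,1.7,0,0,0],
  ],
)

```text
t: 7.42
ee_pos: [506.5, -95.5, 83.0]
tool_rot: [0.991, -0.136, 0.0, -0.003]
wrist_force: [1.4, 10.2, 0.1]
opening: 28.1
grasp_force: 59.9
```

```bash
python3 st.py
```

```text
t 7.42 ee [506.5 -95.5  83. ] F [ 1.4 10.2  0.1] M [ 3.03 -0.6  -0.03] open 28.1
P-S in (u,v) 15.6 -14.3 |P-L| 151.2 stretch 42.0 z 40.7
tool per u 0.169 0.986  per v 0.986 -0.169
```

Emit:
carry_out(
  plan=[
    [2.4,0,0,0,0],
    [4.8,-0.1,0,0,0],
    [7.3,-0.2,0,0,0],
    [7.3,-0.2,0,0,0],
    [7.3,-0.2,0,0,0],
  ],
)

```text
t: 7.83
ee_pos: [513.2, -97.1, 82.9]
tool_rot: [0.991, -0.136, 0.0, -0.003]
wrist_force: [1.3, 9.7, -1.1]
opening: 28.6
grasp_force: 59.9
```

```bash
python3 st.py
```

```text
t 7.83 ee [513.2 -97.1  82.9] F [ 1.3  9.7 -1.1] M [ 3.01 -0.48 -0.14] open 28.6
P-S in (u,v) 16.5 -7.4 |P-L| 151.6 stretch 42.4 z 40.6
tool per u 0.168 0.986  per v 0.986 -0.168
```

Emit:
carry_out(
  plan=[
    [2.5,-0.4,0,0,0],
    [5,-0.8,0,0,0],
    [7.5,-1.2,0,0,0],
    [10.3,-1.5,0,0,0],
    [10.3,-1.5,0,0,0],
    [10.3,-1.5,0,0,0],
  ],
)

```text
t: 8.33
ee_pos: [523.1, -98.4, 82.9]
tool_rot: [0.991, -0.136, -0.0, -0.003]
wrist_force: [0.9, 9.8, -0.2]
opening: 28.4
grasp_force: 59.7
```

```bash
python3 st.py
python3 - <<'E'
from h import *
import pickle
c=cam("wrist"); pickle.dump(c,open("w4.pkl","wb")); f=c["frame"]
cv2.imwrite("pics/w4z.png",cv2.resize(f[120:216,200:304],None,fx=6.25,fy=6.25,interpolation=cv2.INTER_CUBIC))
E
```

```text
t 8.33 ee [523.1 -98.4  82.9] F [ 0.9  9.8 -0.2] M [ 3.06 -0.33 -0.08] open 28.4
P-S in (u,v) 16.7 2.6 |P-L| 151.6 stretch 42.4 z 40.6
tool per u 0.168 0.986  per v 0.986 -0.168
```

View pics/w4z.png

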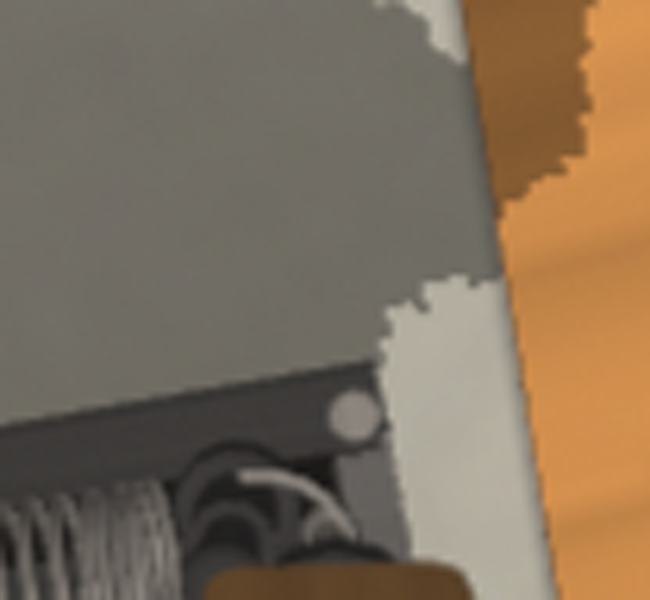

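The stud head at (225,555) now lies between the coil end and the hook tip at (240,475), so it is in the mouth. Next I lean the leg on the stud and ease the hook back.

Emit:
carry_out(
  plan=[
    [2.2,-0.2,0,0,0],
    [4.4,-0.4,0,0,0],
    [5.5,-2,0,0,0],
    [6.6,-3.6,0,0,0],
    [7.7,-5.1,0,0,0],
    [7.7,-5.1,0,0,0],
    [7.7,-5.1,0,0,0],
  ],
)

```text
t: 8.97
ee_pos: [531.5, -95.7, 82.8]
tool_rot: [0.991, -0.136, -0.001, -0.002]
wrist_force: [0.3, 9.1, 0.1]
opening: 28.5
grasp_force: 59.7
```

```bash
python3 st.py
```

```text
t 8.97 ee [531.5 -95.7  82.8] F [0.3 9.1 0.1] M [ 2.85 -0.16 -0.05] open 28.5
P-S in (u,v) 13.2 10.6 |P-L| 148.5 stretch 39.3 z 40.5
tool per u 0.168 0.986  per v 0.986 -0.168
```

Emit:
carry_out(
  plan=[
    [1.2,-1.5,0,0,0],
    [2.5,-3,0,0,0],
    [2.5,-4.3,0,0,0],
    [2.5,-5.7,0,0,0],
    [2.5,-5.7,0,0,0],
    [2.5,-5.7,0,0,0],
  ],
)

```text
t: 9.47
ee_pos: [533.8, -92.0, 82.5]
tool_rot: [0.991, -0.136, -0.002, -0.002]
wrist_force: [-1.5, 7.9, 0.3]
opening: 27.9
grasp_force: 59.8
```

```bash
python3 st.py
```

```text
t 9.47 ee [533.8 -92.   82.5] F [-1.5  7.9  0.3] M [ 2.39  0.5  -0.09] open 27.9
P-S in (u,v) 9.3 12.6 |P-L| 144.7 stretch 35.5 z 40.2
tool per u 0.169 0.986  per v 0.986 -0.169
```

Emit:
carry_out(
  plan=[
    [0,-1.6,0,0,0],
    [-0.2,-3.2,0,0,0],
    [-0.5,-4.8,0,0,0],
    [-0.7,-6.3,0,0,0],
    [-0.7,-6.3,0,0,0],
    [-0.7,-6.3,0,0,0],
  ],
)

```text
t: 9.97
ee_pos: [534.9, -87.8, 82.3]
tool_rot: [0.991, -0.137, -0.002, -0.0]
wrist_force: [-3.4, 5.4, -0.7]
opening: 28.2
grasp_force: 59.6
```

```bash
python3 st.py
```

```text
t 9.97 ee [534.9 -87.8  82.3] F [-3.4  5.4 -0.7] M [1.65 0.77 0.02] open 28.2
P-S in (u,v) 5.0 13.2 |P-L| 140.6 stretch 31.4 z 40.0
tool per u 0.17 0.985  per v 0.985 -0.17
```

Emit:
carry_out(
  plan=[
    [-0.6,-1.5,0,0,0],
    [-1.2,-3,0,0,0],
    [-1.8,-4.5,0,0,0],
    [-2.5,-6,0,0,0],
    [-2.5,-6,0,0,0],
    [-2.5,-6,0,0,0],
  ],
)

```text
t: 10.47
ee_pos: [535.7, -82.7, 83.0]
tool_rot: [0.991, -0.137, -0.0, 0.0]
wrist_force: [-2.2, 1.7, -0.3]
opening: 27.9
grasp_force: 59.7
```

```bash
python3 st.py
```

```text
t 10.47 ee [535.7 -82.7  83. ] F [-2.2  1.7 -0.3] M [ 0.47  0.69 -0.04] open 27.9
P-S in (u,v) -0.2 13.5 |P-L| 135.4 stretch 26.2 z 40.7
tool per u 0.171 0.985  per v 0.985 -0.171
```

Emit:
carry_out(
  plan=[
    [-1.1,-1.2,0,0,0],
    [-2.2,-2.4,0,0,0],
    [-3.3,-3.6,0,0,0],
    [-4.3,-4.7,0,0,0],
    [-4.3,-4.7,0,0,0],
    [-4.3,-4.7,0,0,0],
  ],
)

```text
t: 10.97
ee_pos: [533.5, -76.9, 83.2]
tool_rot: [0.991, -0.137, 0.001, 0.0]
wrist_force: [-0.2, 0.7, -1.6]
opening: 28.1
grasp_force: 59.6
```

```bash
python3 st.py
```

```text
t 10.97 ee [533.5 -76.9  83.2] F [-0.2  0.7 -1.6] M [ 0.04 -0.01 -0.02] open 28.1
P-S in (u,v) -5.7 10.7 |P-L| 129.7 stretch 20.5 z 40.9
tool per u 0.17 0.985  per v 0.985 -0.17
```

Emit:
carry_out(
  plan=[
    [-2,-2,0,0,0],
    [-4,-3.8,0,0,0],
    [-6,-4.2,0,0,0],
    [-6,-4.2,0,0,0],
    [-6,-4.2,0,0,0],
  ],
)

```text
t: 11.38
ee_pos: [528.2, -71.1, 83.0]
tool_rot: [0.991, -0.137, 0.0, 0.0]
wrist_force: [-0.4, 0.1, -1.1]
opening: 28.4
grasp_force: 59.6
```

```bash
python3 st.py
python3 - <<'E'
from h import *
import pickle
c=cam("wrist"); pickle.dump(c,open("w5.pkl","wb")); f=c["frame"]
cv2.imwrite("pics/w5z.png",cv2.resize(f[100:228,170:340],None,fx=4.6,fy=4.6,interpolation=cv2.INTER_CUBIC))
E
```

```text
t 11.38 ee [528.2 -71.1  83. ] F [-0.4  0.1 -1.1] M [-0.04 -0.05 -0.03] open 28.4
P-S in (u,v) -10.9 4.8 |P-L| 124.1 stretch 14.9 z 40.7
tool per u 0.17 0.985  per v 0.985 -0.17
```

View pics/w5z.png

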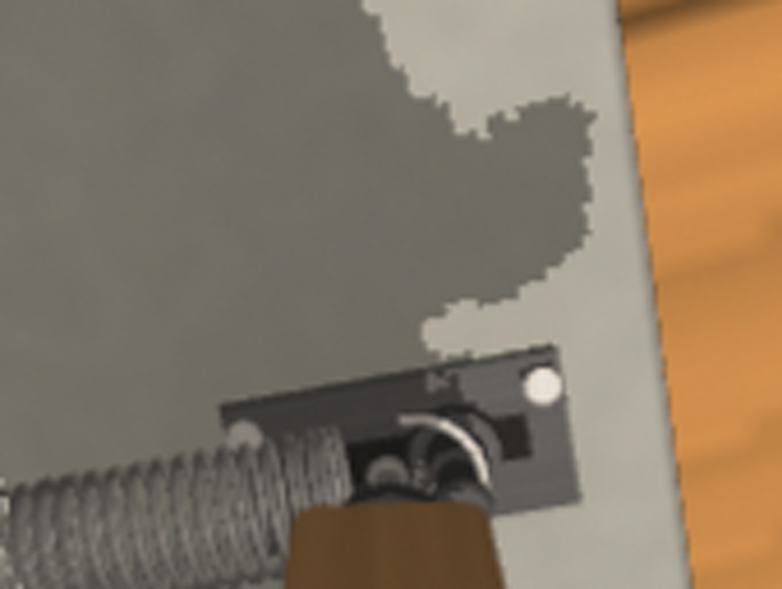

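The hook is around the stud with its wire arc at (400-490, 420-490), and the spring stays stretched. The pin is free at (387,475), so I lift it straight up.

Emit:
carry_out(
  plan=[
    [0,0,-3,0,0],
    [0,0,-7,0,0],
    [0,0,-12,0,0],
    [0,0,-20,0,0],
    [0,0,-35,0,0],
    [0,0,-60,0,0],
    [0,0,-90,0,0],
    [0,0,-106,0,0],
    [0,0,-106,0,0],
    [0,0,-106,0,0],
  ],
)

```text
t: 12.27
ee_pos: [528.9, -71.3, 190.2]
tool_rot: [0.991, -0.137, 0.001, 0.0]
wrist_force: [-0.6, 0.3, -1.1]
opening: 28.4
grasp_force: 59.7
```

```bash
python3 st.py
```

```text
t 12.27 ee [528.9 -71.3 190.2] F [-0.6  0.3 -1.1] M [ 0.    0.05 -0.03] open 28.4
P-S in (u,v) -10.9 5.5 |P-L| 124.2 stretch 15.0 z 147.9
tool per u 0.17 0.985  per v 0.985 -0.17
```

Emit:
carry_out(
  plan=[
    [-5,30,0,0,0],
    [-10,65,0,0,0],
    [-16,100,0,0,0],
    [-21,135,0,0,0],
    [-27,170,0,0,0],
    [-32,205,0,0,0],
    [-37.3,237.2,0,0,0],
    [-37.3,237.2,40,0,0],
    [-37.3,237.2,80,0,0],
    [-37.3,237.2,80,0,0],
  ],
)

```text
t: 13.1
ee_pos: [421.3, -286.4, 101.4]
tool_rot: [0.99, -0.138, -0.008, -0.003]
wrist_force: [-1.0, 0.3, -2.0]
opening: 28.2
grasp_force: 59.7
```

Emit:
carry_out(
  plan=[
    [0,0,0,0,0],
    [0,0,0,0,0],
    [0,0,0,0,0],
  ],
)

```text
t: 13.35
ee_pos: [429.7, -289.8, 110.9]
tool_rot: [0.991, -0.137, 0.002, 0.001]
wrist_force: [0.2, -0.3, -0.7]
opening: 28.4
grasp_force: 59.7
```

```bash
python3 st.py
python3 - <<'E'
from h import *
import pickle
c=cam("wrist"); pickle.dump(c,open("w6.pkl","wb")); f=c["frame"]
s=arm.sense(); 
for p in (s["ee_pos"]+[-1.3,1,-42.3],(427.5,-288.5,50)): u,v=proj(c,p); print(u,v,(u-170)*4.6,(v-120)*4.6)
cv2.imwrite("pics/w6z.png",cv2.resize(f[120:248,170:340],None,fx=4.6,fy=4.6,interpolation=cv2.INTER_CUBIC))
E
```

```text
t 13.35 ee [ 429.7 -289.8  110.9] F [ 0.2 -0.3 -0.7] M [ 0.02 -0.06  0.04] open 28.4
P-S in (u,v) 216.7 -70.5 |P-L| 358.7 stretch 249.5 z 68.6
tool per u 0.169 0.986  per v 0.986 -0.169
255.14521015492673 201.70827801593697 391.6679667126629 375.85807887331003
255.14906877191103 195.3130967260614 391.6857163507907 346.44024493988235
```

View pics/w6z.png

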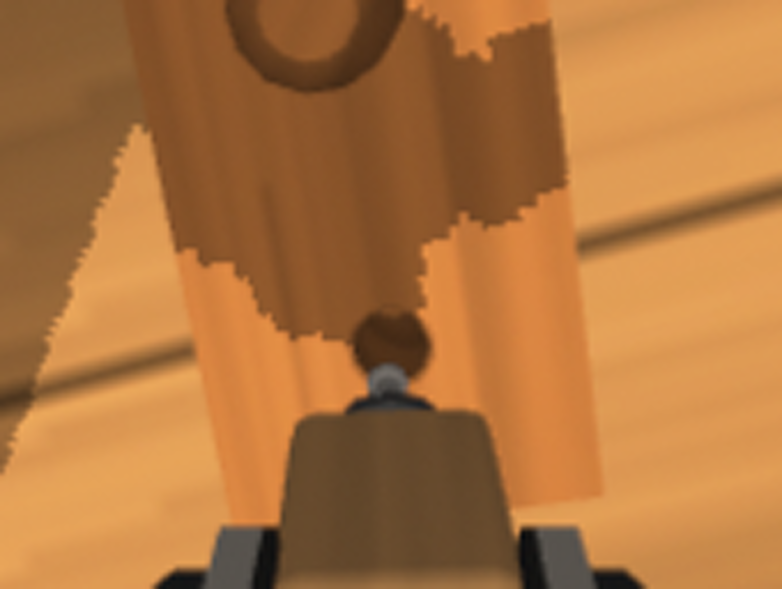

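The hole is at (391,346), matching the prediction, and the ball is in line with it at (387,380). I lower it.

Emit:
carry_out(
  plan=[
    [0,0,8,0,0],
    [0,0,16,0,0],
    [0,0,24,0,0],
    [0,0,31,0,0],
    [0,0,38,0,0],
    [0,0,43,0,0],
    [0,0,47,0,0],
    [0,0,49,0,0],
    [0,0,49,0,0],
    [0,0,49,0,0],
  ],
)

```text
t: 14.23
ee_pos: [428.4, -289.4, 61.4]
tool_rot: [0.991, -0.137, 0.0, 0.0]
wrist_force: [-3.2, 2.3, 12.3]
opening: 28.5
grasp_force: 61.1
```

Emit:
carry_out(
  plan=[
    [0,0,0,0,0],
    [0,0,0,0,0],
    [0,0,0,0,0],
  ],
)

```text
t: 14.48
ee_pos: [428.4, -289.4, 61.4]
tool_rot: [0.991, -0.137, 0.0, 0.0]
wrist_force: [-2.8, 2.0, 11.8]
opening: 28.1
grasp_force: 61.1
```

Seated: the z of 61.4 matches the grasp height. I release partway and then lift.

Emit:
carry_out(
  plan=[
    [0,0,-1.5,0,0],
    [0,0,-1.5,0,0.4],
    [0,0,-1.5,0,0.6],
    [0,0,-1.5,0,0.6],
    [0,0,-1.5,0,0.6],
    [0,0,-1.5,0,0.6],
    [0,0,-1.5,0,0.6],
  ],
)

```text
t: 15.07
ee_pos: [427.9, -289.4, 61.3]
tool_rot: [0.991, -0.137, -0.0, -0.0]
wrist_force: [0.3, 0.3, 0.1]
opening: 51.2
grasp_force: 0.0
```

Emit:
carry_out(
  plan=[
    [0,0,-10,0,0.6],
    [0,0,-30,0,0.6],
    [0,0,-60,0,0.6],
    [0,0,-100,0,0.6],
    [0,0,-130,0,0.6],
    [0,0,-130,0,0.6],
    [0,0,-130,0,0.6],
    [0,0,-130,0,0.6],
  ],
)

```text
t: 15.73
ee_pos: [427.5, -289.1, 191.3]
tool_rot: [0.991, -0.137, -0.0, -0.0]
wrist_force: [0.0, 0.4, -0.9]
opening: 51.5
grasp_force: 0.0
```

Run:
```python
from h import *
import pickle
s=arm.sense(); print(s["t"],s["ee_pos"],s["wrist_force"],s["opening"])
c=cam("wrist"); W=cloud(c)
m=((W[...,2]>105)&(W[...,2]<125)&(abs(W[...,0]-428)<30)&(abs(W[...,1]+288)<30)).astype(np.uint8)
n,l,st,ce=cv2.connectedComponentsWithStats(m)
for k in range(1,n):
    if st[k][4]>100:
        Q=W[l==k]; print(st[k][4],cv2.minAreaRect(Q[:,:2].astype(np.float32)),np.percentile(Q[:,2],[5,50,95]))
# did the scene change elsewhere? / spring stays
t0=pickle.load(open("top.pkl","rb")); t1=cam("top")
d=(np.abs(t0["depth"]-t1["depth"])>6).astype(np.uint8); n,l,st,ce=cv2.connectedComponentsWithStats(d)
for k in range(1,n):
    if st[k][4]>8: print(st[k],ce[k].round())
for n_,p in (("lug0",(535,53.7,46)),("stud",(521.3,-80.5,54))): print(n_,proj(t1,p))
H=t1["depth"]; Wt=cloud(t1); q=(Wt[...,2]>30)&(Wt[...,2]<62)&(Wt[...,0]>480)&(Wt[...,0]<560)&(Wt[...,1]>-100)&(Wt[...,1]<80)
P=Wt[q]; print("spring pts",len(P),P[:,1].min(),P[:,1].max(),np.polyfit(P[:,1],P[:,0],1))
```

```text
15.7333 [ 427.46973445 -289.07586621  191.32564942] [ 0.02666595  0.38929707 -0.87727494] 51.48638271872545
686 ((426.14501953125, -288.2362976074219), (29.98145866394043, 21.93336296081543), 75.14826202392578) [107.36170505 110.41663869 111.71198922]
[    0     0   512   235 19329] [210.  47.]
[ 0  2  7  7 24] [2. 5.]
[329  45   6   6  10] [331.  48.]
[304  55   7   5  10] [306.  58.]
[163  56   6  11  17] [166.  62.]
[244  57   8   4  12] [248.  58.]
[461  57  14  15  33] [468.  65.]
[345  58   6   7  10] [347.  62.]
[373  58   6   6  10] [375.  60.]
[99 61  6  6 13] [101.  63.]
[169  60   6   5   9] [171.  62.]
[189  60   6   7  10] [192.  63.]
[138  63  11  14  39] [143.  70.]
[158  63   5   5   9] [160.  65.]
[375  63   6   3   9] [378.  64.]
[396  62   7   8  14] [399.  66.]
[503  62   5   5   9] [505.  63.]
[86 65  4  5  9] [88. 67.]
[115  64   6   7  13] [117.  67.]
[153  64   3   7  10] [154.  67.]
[174  64   8   5  11] [178.  65.]
[191  64   6   8  11] [193.  68.]
[266  64   6   4  10] [269.  65.]
[440  64   6   8  14] [442.  68.]
[451  65   6   8  12] [454.  69.]
[491  64 
[... 11401 characters left out ...]
]
[319 326   4   7   9] [321. 329.]
[333 327   8   6  11] [337. 329.]
[ 90 333   6   5  10] [ 93. 334.]
[351 333   4   6   9] [352. 335.]
[114 335   6   5  11] [116. 337.]
[121 338   9   8  15] [125. 342.]
[ 34 340   6   6  11] [ 37. 343.]
[  0 344  23  40 304] [  9. 368.]
[237 345   8   7  16] [241. 348.]
[  0 352   8   9  33] [  4. 355.]
[ 69 360   7   4  11] [ 72. 361.]
[209 363   6   4   9] [211. 364.]
[151 366   3   6   9] [152. 368.]
[202 367   5   7  14] [204. 370.]
lug0 (np.float64(265.7873802855673), np.float64(177.87408352385157))
stud (np.float64(312.2231202802841), np.float64(180.98810518347275))
spring pts 312 -87.70337951482826 61.843586864045356 [1.52544923e-01 5.30584289e+02]
```

The puller's handle top is centred over its hole at its original height. The spring spans continuously from the lug to the stud. I hand it in.

```bash
python3 -c "
from bench import arm
print(arm.job_done())"
```

```text
the job is handed in; nothing more can be done
None
```

The job is handed in: the spring's hook is on the stud's neck and still stretched, the puller stands upright in its hole again, and the arm touched nothing else that I could see; the verdict was not shown.

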